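# Scan the yellow bottle's barcode label

### The job

Take the handheld scanner from its charging dock, gripping its plastic handle gently, and scan the barcode label in front of the yellow squeeze bottle: hold the scanner about 9 cm off the label, its window pointing squarely at the middle of the label and the long side of its head along the long side of the label, and keep it still there for two seconds. Do not scan the red bottle's label, do not touch or bump the bottles and their stations, and do not knock the other things about. Then set the scanner down gently, upright in its dock, and let go.

Things in the scene. Friction and masses are not known exactly. Their poses are not given: they have to be found in the camera images.
- scanner: Handheld scanner, 140 mm tall, 0.10-0.21 kg, loose, standing window down in the dock. Origin: middle of its underside (the window); z up the handle, it looks along -z. Grey head 40 (x) x 64 (y) mm, 30 high; white straight handle 26 (x) x 30 (y) mm, 41 to 140 mm above the underside. Same after a half turn about z: may be used and docked either way. See scanner_spot and scanner_grip.
- scanner_grip (a point): Where to hold the scanner: on the handle's axis, 100 mm above its underside, axes as the scanner's. A grip force of 20 N on each finger holds it well; it is squeezed too hard when the two fingers' forces add up to 60 N.
- scanner_spot (a point): The scanner's reading spot: the point 90 mm in front of the window's middle (90 mm along the scanner's -z from its origin). It belongs on the middle of the label.
- yellow_label: In front of the yellow squeeze bottle: this barcode label: white paper 48 x 82 mm with black bars, on the sloped desk at the front of its station. Origin at the middle of the face; z is the outward normal (35 degrees from vertical, leaning away from the bottle), y runs along the 82 mm side (level, across the bars), x up the slope towards the bottle. To be scanned.
- red_label: In front of the red squeeze bottle: this barcode label: white paper 48 x 82 mm with black bars, on the sloped desk at the front of its station. Origin at the middle of the face; z is the outward normal (35 degrees from vertical, leaning away from the bottle), y runs along the 82 mm side (level, across the bars), x up the slope towards the bottle. Not to be scanned.
- yellow_station: The yellow bottle's station, fixed to the worktop: a steel foot 130 (x) x 110 (y) x 4 mm, origin under its middle on the worktop. On it stand the yellow squeeze bottle (54 mm across, top 204 mm over the worktop, axis at x = +33 mm) and, on the -x side, the sloped label desk (top edge 42 mm high, label's middle at x = -35.5, y = 0, z = 27 mm).
- red_station: The red bottle's station, of the same make and size, with a red squeeze bottle; the two stations may have changed places.
- dock: The scanner's charging dock, fixed: a black tray 88 mm (x) x 112 mm (y). Origin at the middle of its underside on the worktop, z up. Its pocket is 64 mm (x) x 88 mm (y); the pocket's floor, on which the scanner stands with its y along the dock's y, is 8 mm above the origin; the rim's top is 16 mm above it.
- blue_bowl: Blue sauce bowl, 76 mm across, 30 mm high, loose bystander; origin under its middle.
- salt_shaker: Salt shaker, 44 mm across, 90 mm high, loose bystander; origin under its middle.
- herb_jar: Spice jar with a dark lid and green label, 44 mm across, 105 mm high, loose bystander; origin under its middle.
- tape: Roll of tan tape lying flat, 100 mm across, 25 mm high, loose bystander; origin under its middle.
Not all that is in view belongs to the job. What is shaped like the scanner but purple is not meant.

How it is judged:
On the way:
1. held still 1.5 s on the yellow bottle's label: spot within 14 mm up, 18 mm along it of its middle, window 60-120 mm off, 10 deg square, long sides within 17 deg, under 20 mm/s and 0.15 rad/s (x of scanner_spot in the frame of yellow_label between -0.014 and 0.014 m and y of scanner_spot in the frame of yellow_label between -0.018 and 0.018 m and z of scanner in the frame of yellow_label between 0.06 and 0.12 m and angle between the z axis of scanner and the z axis of yellow_label, either way round below 0.175 rad and angle between the y axis of scanner and the y axis of yellow_label, either way round below 0.3 rad and linear speed of scanner below 0.02 m/s and angular speed of scanner below 0.15 rad/s), for 1.5 s.
At the end, for the whole second after the job is handed in: The scanner stands released, still and upright (4 degrees) on the floor of the dock's pocket (3.5 mm), within 14 mm of the dock's middle along each side, long sides within 20 degrees; the blue bowl, salt shaker, herb jar and tape roll lie within 30 mm of where they stood (x of scanner in the frame of dock between -0.014 and 0.014 m and y of scanner in the frame of dock between -0.014 and 0.014 m and z of scanner in the frame of dock below 0.0115 m and angle between scanner's own z axis and vertical below 0.07 rad and angle between the y axis of scanner and the y axis of dock, either way round below 0.35 rad and linear speed of scanner below 0.02 m/s and angular speed of scanner below 0.15 rad/s and contact force between the fingers and scanner below 0.1 N and distance of each of blue_bowl, salt_shaker, herb_jar, tape from where it was at the start of the episode below 0.03 m); the robot touches nothing.
It fails at once if the fingers squeeze the scanner with 60 N or more (both fingers added) (contact force between the fingers and scanner above 60 N).
It fails at once if the scanner is rammed into the dock (over 40 N), or falls free faster than 0.4 m/s (contact force between scanner and dock above 40 N or (contact force between the fingers and scanner below 0.1 N and linear speed of scanner above 0.4 m/s)).
It fails at once if the scanner is held steadily aimed at the red bottle's label (x of scanner_spot in the frame of red_label between -0.014 and 0.014 m and y of scanner_spot in the frame of red_label between -0.018 and 0.018 m and z of scanner in the frame of red_label between 0.06 and 0.12 m and angle between the z axis of scanner and the z axis of red_label, either way round below 0.175 rad and angle between the y axis of scanner and the y axis of red_label, either way round below 0.3 rad and linear speed of scanner below 0.02 m/s and angular speed of scanner below 0.15 rad/s).
It fails at once if the yellow or red bottle or its station is touched with more than 3 N (contact force between anything else and yellow_station above 3 N or contact force between anything else and red_station above 3 N).
It fails at once if a bystander is pushed more than 30 mm (distance of any of blue_bowl, salt_shaker, herb_jar, tape from where it was at the start of the episode above 0.03 m).
It also fails if it takes over 54 s, if anything falls off the work surface, if the arm or the gripper's body presses on something with over 40 N, if the wrist force passes 120 N, or if a joint passes its speed limit or range.

### The arm

A 7-joint arm with a two-finger parallel gripper is mounted at the origin on a cart in front of the work surface, level with it; the furniture and walls round the work are solid. World frame = base frame: x ahead of the robot, y to its left, z up, the work surface at z = 0. Lengths are in m, angles in rad, forces in N, time in s.
With the tool pointing down it reaches from about 0.4 to 0.925 m from the base axis. Payload 4.1 kg.
Tool frame: the origin (TCP) lies midway between the tips of the shut fingers; the grasp point (between the pads) lies bot.grip_point_offset behind it (bot.grip_point_offset is the distance from the TCP to the grasp point, in m); z points along the fingers, y is the line along which they close (so a half turn about z gives the same grasp; the last joint's range is limited). The gripper opens to 85 mm and grips with 20 to 120 N. Pads are 22 mm wide; open, the fingers measure 114 mm over their backs; the gripper's body (76 mm by 85 mm) begins 54 mm behind the grasp point. The pads swing forward as they close: fully open they stand 13 mm farther back than shut.
Start: joints at [1.033, 0.398, 0.045, 1.537, -0.019, 1.207, -0.051], TCP at [0.276, -0.588, 0.231] pointing down, gripper open.
Joint ranges: [-2.82, 2.82], [-0.49, 2.23], [-1.37, 1.46], [0, 2.46], [-1.36, 4.5], [0.23, 2], [-2.94, 2.94]. Speed limits (rad/s): [2.57, 2.57, 3.14, 3.14, 3.14, 3.14, 3.14].

### API

Orientations are given as a unit quaternion [w, x, y, z].
In Python, from rig import get_obs, imaging, order, bot gives the robot as it stands.
- The arm moves only by the tool drive_tool, never from a script. Its argument "targets" is a list of rows, each an object with "translation": the shift along the world's x, y, z in units of 30 mm (1.0 is 30 mm), a list of three; "twist": the turn, a rotation vector about the world's x, y, z in units of 8 degrees (1.0 is 8 degrees), a list of three; "claw": the closure in counts, from 0 (fully open) to 255 (shut). In form: [{"translation": [dx, dy, dz], "twist": [ax, ay, az], "claw": claw}, ...]. A call has 1 to 10 rows; each row is the pose to reach, as a shift and turn from the pose commanded when the call began; what a row does not reach only later rows make up. A row lasts 1/8 s, in which the tool goes at most 62.5 mm and 10.7 degrees, less where a joint would pass 70% of its speed; a pose out of reach is approached as far as the arm can. A call with a gripper value outside its range is refused whole. The fingers move at their own pace and stop on an object; the grip force is fixed at half the most. Time passes only in rows, so rows that repeat a pose let the fingers close. It gives the time, the measured TCP pose, the force, the opening and the grip force at its end, in the units of the state.
- get_obs(): the state, without advancing time (a new reading comes with each control period).
- imaging.get_image(name): name is "scene" or "top"; returns a dict with "color" (480x640x3 uint8, red, green, blue), "fx", "fy", "cx", "cy" (pixels), "D" ([k1, k2, p1, p2, k3] as OpenCV has them; the pictures are not rectified), "R" (3x3) and "t" (3): a world point X has camera coordinates R X + t. Camera axes: x right, y down, z forward; pixel columns grow to the right and rows downward; lengths in m; the calibration is good to about 2 mm. A picture is of the moment at which its call begins. There is no depth.
- order.finish_job(): hands the job in; it is judged then, once.
The state is a dict: "t": time; "joint_positions": joint angles; "joint_vel": joint speeds; "joint_efforts": joint torques, N m; "tcp_pos": TCP position; "ee_rot": TCP orientation; "ft_force": force on the tool from outside, world axes, zero at the start; "ft_torque": the same for the moment, N m; "grip_width": finger opening in m; "finger_force": force on a finger pad.
Only numpy, scipy, OpenCV 4.12 (cv2) and the standard library are available. Lean on these libraries where they do the work, as an engineer would, in place of code of your own. Each camera call takes 0.05 s, during which the arm holds its last target. There are 200 camera calls.

## Working session

There is one attempt and no reset: what is moved stays moved. The work goes in short steps, Python scripts to look and compute and a tool call to move; the robot and the scene stay as the last step left them, time stands still between calls to the robot, and variables do not carry over. Pictures are saved under pics/ and viewed, at most 10 in all, crops included, and the job is handed in when it is done.

Besides the shell and the picture viewer there is one more tool, called after "Emit:" by a JSON object that holds its "name" and its "arguments". drive_tool: Moves the arm, as the interface text tells. Its arguments: {"type":"object","properties":{"targets":{"type":"array"}},"required":["targets"]}

```bash
mkdir -p pics
python3 - <<'E'
from rig import get_obs, imaging, order, bot
import cv2,pickle
o=get_obs();print({k:o[k] for k in('t','tcp_pos','ee_rot','grip_width','finger_force')},bot.grip_point_offset)
d={}
for n in('scene','top'):
    d[n]=imaging.get_image(n);cv2.imwrite(f'pics/{n}0.png',d[n]['color'][:,:,::-1]);print(n,{k:d[n][k] for k in d[n] if k!='color'})
pickle.dump(d,open('d0.pkl','wb'))
E
```

```text
{'t': 0.0, 'tcp_pos': array([ 0.27591843, -0.58782018,  0.23026327]), 'ee_rot': array([-9.39116708e-04,  9.76012570e-01,  2.17711983e-01, -2.72329606e-04]), 'grip_width': 0.08550408095010517, 'finger_force': 0.0} 0.0187
scene {'fx': 610.999849694085, 'fy': 610.999849694085, 'cx': 321.7077381231907, 'cy': 236.0277216369317, 'D': array([-0.03752225,  0.        ,  0.        ,  0.        ,  0.        ]), 'R': array([[-0.75785093, -0.65223612,  0.01581169],
       [-0.45706304,  0.51346798, -0.72625341],
       [ 0.46556991, -0.55761876, -0.68724521]]), 't': array([0.3890761 , 0.29029114, 1.24086859])}
top {'fx': 436.1115962425454, 'fy': 436.1115962425454, 'cx': 316.9720127843859, 'cy': 233.8069267013103, 'D': array([0.01872398, 0.        , 0.        , 0.        , 0.        ]), 'R': array([[-0.02036385, -0.9996367 ,  0.01765745],
       [-0.99641259,  0.01884082, -0.08250441],
       [ 0.08214176, -0.01927422, -0.99643426]]), 't': array([-0.01664269,  0.53414124,  1.18916259])}
```

View pics/scene0.png

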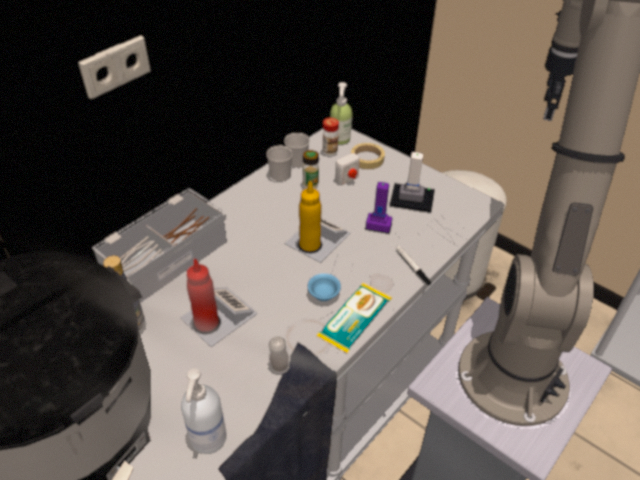

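View pics/top0.png

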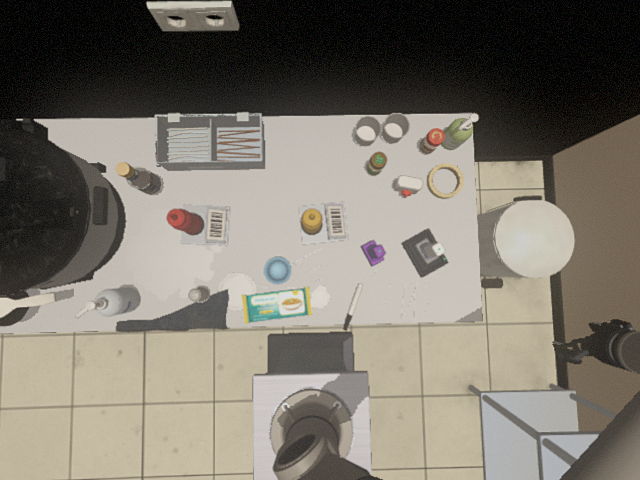

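The dock with the white scanner is at top (425,253). The yellow station is near (322,221), with its label at (337,220) on the right-hand (-y) side. The purple decoy is at (373,252) and the red station near (205,225).

```bash
cat > h.py <<'E'
import numpy as np,cv2,pickle
def ray(c,u):
    K=np.array([[c['fx'],0,c['cx']],[0,c['fy'],c['cy']],[0,0,1]])
    p=cv2.undistortPoints(np.float64(u).reshape(-1,1,2),K,c['D']).reshape(-1,2)
    d=np.c_[p,np.ones(len(p))]@c['R']
    return -c['R'].T@c['t'],d
def onz(c,u,z):
    o,d=ray(c,u); return o+d*((np.asarray(z)-o[2])/d[:,2])[:,None]
def proj(c,X):
    K=np.array([[c['fx'],0,c['cx']],[0,c['fy'],c['cy']],[0,0,1]])
    return cv2.projectPoints(np.float64(X).reshape(-1,1,3),cv2.Rodrigues(c['R'])[0],c['t'],K,c['D'])[0].reshape(-1,2)
E
python3 - <<'E'
from h import *
d=pickle.load(open('d0.pkl','rb'))
t=d['top']['color'];s=d['scene']['color']
a=cv2.resize(t[190:290,290:460],None,fx=4,fy=4,interpolation=cv2.INTER_CUBIC)
b=cv2.resize(s[140:270,280:450],None,fx=4,fy=4,interpolation=cv2.INTER_CUBIC)[:, :]
im=np.vstack([cv2.resize(a,(544,320)),cv2.resize(b,(366,280))[:, :366] if 0 else np.pad(cv2.resize(b,(366,280)),((0,0),(0,178),(0,0)))])
cv2.imwrite('pics/crop.png',im[:,:,::-1])
# dock black mask
g=t.max(2)
m=(g<70).astype('uint8'); m[:220]=0;m[285:]=0;m[:,:395]=0;m[:,455:]=0
cs=max(cv2.findContours(m,0,2)[0],key=cv2.contourArea)
h=cv2.convexHull(cs);r=cv2.minAreaRect(h);q=cv2.boxPoints(r);print(r)
Q=onz(d['top'],q,[.016]*4);print(Q.round(4),Q.mean(0),np.linalg.norm(np.diff(Q,axis=0),axis=1),np.degrees(np.arctan2(*(Q[1]-Q[0])[1::-1])),np.degrees(np.arctan2(*(Q[2]-Q[1])[1::-1])))
# label
for nm,(x0,x1,y0,y1) in {'y':(326,350,195,245),'r':(204,230,200,250)}.items():
    w=np.zeros_like(m);sub=t[y0:y1,x0:x1].astype(int);w[y0:y1,x0:x1]=(sub.min(2)>195)
    print(nm,sub.min(2)[25])
E
```

```text
Traceback (most recent call last):
ValueError: max() iterable argument is empty
```

View pics/crop.png

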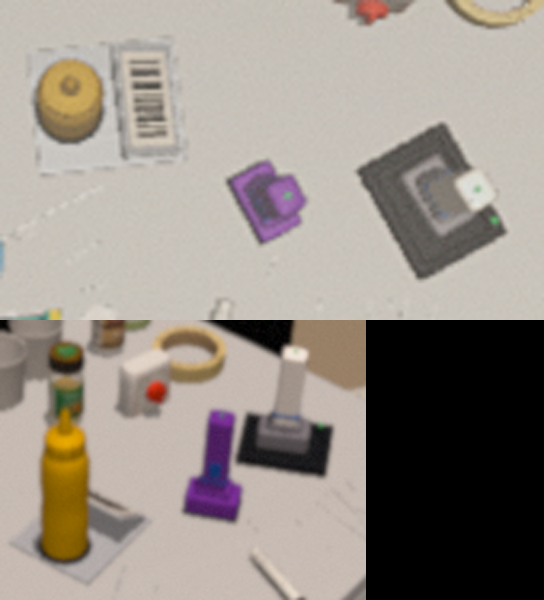

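The crop shows the dock's corners near (443,124), (506,233), (421,278) and (360,172), and the handle's top at (477,190). The yellow label is centred at about (148,100).

Run:
```python
from h import *
d=pickle.load(open('d0.pkl','rb'))
T,S=d['top'],d['scene'];t=T['color'];s=S['color']
def box(img,mask,roi,hull=True):
    x0,x1,y0,y1=roi;m=np.zeros(img.shape[:2],'uint8');m[y0:y1,x0:x1]=mask[y0:y1,x0:x1]
    c=max(cv2.findContours(m,0,2)[0],key=cv2.contourArea)
    return cv2.minAreaRect(cv2.convexHull(c)),c
print(t[253,400:455].max(1).tolist());print(t[218,322:352].tolist())
g=t.max(2)
for th in(100,120):
    r,c=box(t,(g<th).astype('uint8'),(395,455,222,285));q=cv2.boxPoints(r)
    for z in (.016,):
        Q=onz(T,q,[z]*4);e=np.diff(Q,axis=0)
        print(th,Q.mean(0).round(4),np.linalg.norm(e,axis=1).round(4),np.degrees(np.arctan2(e[:,1],e[:,0])).round(1))
# handle top
sat=t.max(2).astype(int)-t.min(2)
r,c=box(t,((t.min(2)>205)).astype('uint8'),(425,450,238,262));print('handle',r,onz(T,[r[0]],[.148]))
q=cv2.boxPoints(r);Q=onz(T,q,[.148]*4);e=np.diff(Q,axis=0);print(np.linalg.norm(e,axis=1),np.degrees(np.arctan2(e[:,1],e[:,0])))
```

```text
[201, 198, 200, 200, 203, 204, 178, 104, 85, 90, 95, 93, 88, 92, 98, 98, 95, 91, 92, 100, 124, 145, 139, 132, 122, 113, 120, 129, 133, 130, 131, 131, 132, 130, 130, 159, 194, 211, 224, 224, 219, 211, 190, 179, 197, 202, 200, 200, 199, 197, 198, 201, 198, 202, 200]
[[169, 157, 146], [193, 188, 185], [200, 196, 193], [172, 169, 166], [143, 140, 135], [155, 152, 146], [174, 168, 161], [200, 190, 178], [207, 196, 182], [195, 184, 170], [191, 181, 167], [195, 184, 170], [193, 184, 169], [191, 180, 165], [195, 184, 169], [195, 184, 169], [194, 184, 171], [194, 184, 169], [195, 184, 170], [204, 195, 180], [197, 189, 177], [184, 181, 174], [188, 185, 180], [186, 182, 177], [187, 183, 175], [198, 193, 185], [197, 192, 184], [200, 194, 188], [199, 193, 185], [198, 193, 184]]
100 [ 0.4764 -0.3255  0.016 ] [0.0855 0.1093 0.085 ] [ -61.3 -152.1  118.5]
120 [ 0.4761 -0.3256  0.016 ] [0.0874 0.111  0.0869] [ -61.6 -152.4  118.1]
handle ((438.33819580078125, 248.89706420898438), (9.432422637939453, 6.859943389892578), 59.036251068115234) [[ 0.47993798 -0.32609141  0.148     ]]
[0.01730825 0.02326432 0.01728251] [ -60.51512888 -151.16978729  119.42471985]
```

Run:
```python
from h import *
d=pickle.load(open('d0.pkl','rb'))
T,S=d['top'],d['scene'];t=T['color'];s=S['color']
def big(m,roi):
    x0,x1,y0,y1=roi;M=np.zeros(m.shape,'uint8');M[y0:y1,x0:x1]=m[y0:y1,x0:x1]
    return cv2.convexHull(max(cv2.findContours(M,0,2)[0],key=cv2.contourArea))
def rep(n,C,q,z):
    Q=onz(C,q,[z]*4);e=np.diff(Q,axis=0);print(n,Q.mean(0).round(4),np.linalg.norm(e,axis=1).round(4),np.degrees(np.arctan2(e[:,1],e[:,0])).round(1))
for th in(165,180):
    rep('hand',T,cv2.boxPoints(cv2.minAreaRect(big(t.min(2)>th,(428,448,238,258)))),.148)
# label, level plane at its mid height
u=cv2.resize(t[195:250,290:352].astype('f4'),None,fx=4,fy=4,interpolation=cv2.INTER_CUBIC)
wb=u[...,0]-u[...,2]; sh=lambda h:(h.astype('f4')+.5)/4-.5+np.float32([290,195])
lab=((wb>17)&(u.min(2)>140))
bars=u.max(2)<120
for n,m in(('bars',bars),('lab',lab)):
    m=m.astype('uint8');m[:,:148]=0
    if n=='bars': m=cv2.morphologyEx(m,3,np.ones((13,13),'uint8')) # close
    else: m=cv2.morphologyEx(cv2.morphologyEx(m,3,np.ones((13,13),'uint8')),2,np.ones((7,7),'uint8'))
    r=cv2.minAreaRect(sh(big(m,(148,248,0,220))));print(r);rep(n,T,cv2.boxPoints(r),.027)
# scene: handle top and bottle axis
print(proj(T,[[.48,-.326,.148]]),proj(S,[[.48,-.326,.148],[.476,-.3255,.016]]))
ye=((s[...,0].astype(int)-s[...,2])>90)
h=big(ye,(290,330,175,260));print('bottle scene bottom',cv2.boundingRect(h))
ye=((t[...,0].astype(int)-t[...,2])>60);h=big(ye,(295,328,200,240));print('bottle top',cv2.boundingRect(h),cv2.minAreaRect(h))
v=cv2.resize(t[195:250,290:352],(744,660),interpolation=cv2.INTER_CUBIC);v=cv2.resize(v,(676,600));cv2.imwrite('pics/lab.png',v[:,:,::-1])
```

```text
hand [ 0.4834 -0.3304  0.148 ] [0.035  0.0474 0.0349] [-91.1 177.4  88.9]
hand [ 0.4834 -0.3304  0.148 ] [0.035  0.0474 0.0349] [-91.1 177.4  88.9]
((335.25, 214.375), (5.5, 8.25), 90.0)
bars [ 0.5865 -0.0789  0.027 ] [0.023  0.0154 0.0229] [-91.  178.6  89. ]
((335.72760009765625, 220.29296875), (30.692785263061523, 14.100275993347168), 83.82982635498047)
lab [ 0.5701 -0.0799  0.027 ] [0.0393 0.0857 0.0391] [ -84.8 -175.3   95.1]
[[438.30049649 248.8728763 ]] [[416.61731753 155.45730357]
 [411.7532297  196.39612108]]
bottle scene bottom (300, 181, 21, 70)
bottle top (302, 209, 20, 21) ((311.5882873535156, 218.6470947265625), (18.91777801513672, 19.887920379638672), 14.03624439239502)
```

View pics/lab.png

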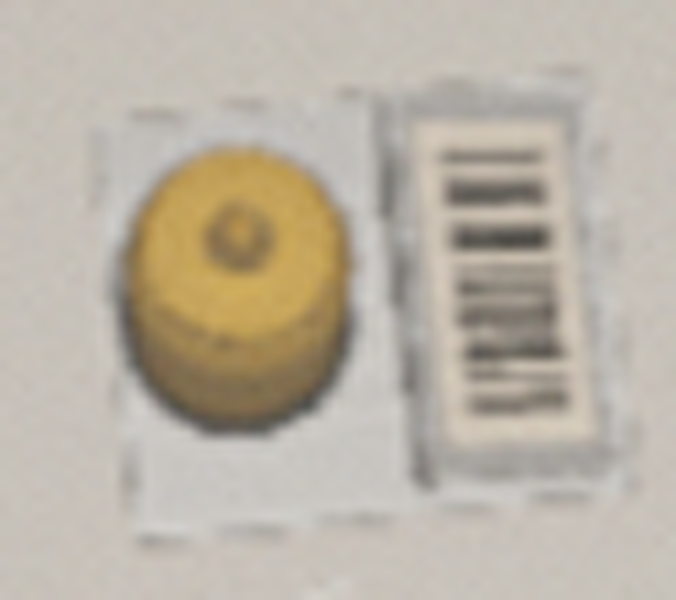

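Run:
```python
from h import *
d=pickle.load(open('d0.pkl','rb'));T,S=d['top'],d['scene']
f=lambda p:(np.array(p)+.5)*62/676-.5+[290,195]
ang=lambda a,b:np.degrees(np.arctan2(*(b-a)[1::-1])).round(1)
L=onz(T,f([(412,122),(450,447),(562,118),(603,437)]),[.0408,.0408,.0132,.0132])
print('lab',L.round(4),L.mean(0),ang(L[1],L[0]),ang(L[3],L[2]),np.linalg.norm(L[1]-L[0]),np.linalg.norm(L[2]-L[0]))
F=onz(T,f([(95,118),(135,540),(628,490),(590,75)]),[.004]*4)
print('foot',F.round(4),F.mean(0),ang(F[1],F[0]),ang(F[2],F[3]),ang(F[3],F[0]),ang(F[2],F[1]),np.linalg.norm(np.diff(F,axis=0),axis=1))
B=onz(T,f([(240,235)]),[.204])[0];print('bottle tip',B)
print('scene proj label corners',proj(S,L),proj(S,[B]),proj(S,F))
b=cv2.resize(S['color'][200:275,275:375],(800,600),interpolation=cv2.INTER_CUBIC);cv2.imwrite('pics/sl.png',b[:,:,::-1])
```

```text
lab [[ 0.6091 -0.0568  0.0408]
 [ 0.5267 -0.0645  0.0408]
 [ 0.6135 -0.0969  0.0132]
 [ 0.5307 -0.1053  0.0132]] [ 0.56999759 -0.08089731  0.027     ] 5.3 5.8 0.0827604600783182 0.04880739555461436
foot [[ 0.617   0.0239  0.004 ]
 [ 0.5071  0.0154  0.004 ]
 [ 0.5175 -0.1122  0.004 ]
 [ 0.626  -0.1051  0.004 ]] [ 0.56691118 -0.0445185   0.004     ] 4.4 3.7 94.0 94.7 [0.11029926 0.12807693 0.10872503]
bottle tip [ 0.56101312 -0.01165491  0.204     ]
scene proj label corners [[307.78978757 217.26614781]
 [335.06471907 230.62221411]
 [316.85044554 216.80483253]
 [343.88695571 229.69468789]] [[310.43167252 182.34224063]] [[283.7112424  243.14897916]
 [319.54600321 262.51912571]
 [349.49711484 233.33801604]
 [315.27423501 215.74093008]]
```

View pics/sl.png

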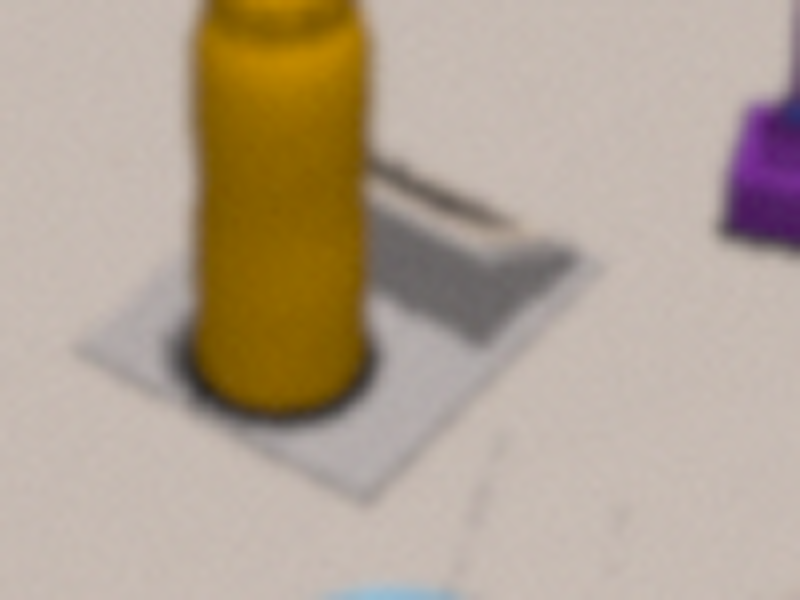

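Emit:
{"name": "drive_tool", "arguments": {"targets": [{"translation": [1, 1, 0], "twist": [0, 0, 0], "claw": 0}, {"translation": [2.5, 3, 0], "twist": [0, 0, 0.2], "claw": 40}, {"translation": [4, 5, 0], "twist": [0, 0, 0.4], "claw": 80}, {"translation": [5.5, 7, 0], "twist": [0, 0, 0.4], "claw": 100}, {"translation": [6.8, 8.7, 0], "twist": [0, 0, 0.4], "claw": 100}, {"translation": [6.8, 8.7, 0], "twist": [0, 0, 0.4], "claw": 100}]}}

```text
t: 0.85
tcp_pos: [0.4821, -0.3236, 0.231]
ee_rot: [-0.001, 0.969, 0.247, 0.0]
ft_force: [-0.7, -0.2, 0.6]
grip_width: 0.0516
finger_force: 0.0
```

The scene view puts the front foot corner at (321,263), against a prediction of (319.5,262.5), so the two views agree. The label is at (0.570,-0.081,0.027), with its long side at 5° yaw. Lowering onto the handle.

Emit:
{"name": "drive_tool", "arguments": {"targets": [{"translation": [-0.07, -0.08, -1], "twist": [0, 0, 0], "claw": 100}, {"translation": [-0.07, -0.08, -2], "twist": [0, 0, 0], "claw": 100}, {"translation": [-0.07, -0.08, -3], "twist": [0, 0, 0], "claw": 100}, {"translation": [-0.07, -0.08, -4], "twist": [0, 0, 0], "claw": 100}, {"translation": [-0.07, -0.08, -4.7], "twist": [0, 0, 0], "claw": 100}, {"translation": [-0.07, -0.08, -4.7], "twist": [0, 0, 0], "claw": 140}, {"translation": [-0.07, -0.08, -4.7], "twist": [0, 0, 0], "claw": 155}, {"translation": [-0.07, -0.08, -4.7], "twist": [0, 0, 0], "claw": 155}]}}

```text
t: 1.85
tcp_pos: [0.4788, -0.3302, 0.0915]
ee_rot: [0.001, 0.97, 0.245, 0.001]
ft_force: [-1.2, 0.5, -0.3]
grip_width: 0.0334
finger_force: 0.0
```

Emit:
{"name": "drive_tool", "arguments": {"targets": [{"translation": [0, 0, 0], "twist": [0, 0, 0], "claw": 162}, {"translation": [0, 0, 0], "twist": [0, 0, 0], "claw": 162}]}}

```text
t: 2.1
tcp_pos: [0.4783, -0.3299, 0.0908]
ee_rot: [0.0, 0.97, 0.245, 0.0]
ft_force: [-0.4, 1.3, 0.4]
grip_width: 0.0311
finger_force: 0.0
```

Run:
```python
from rig import get_obs,imaging
import cv2
o=get_obs();print(o['tcp_pos'],o['grip_width'],o['finger_force'],o['ft_force'])
s=imaging.get_image('scene');i=s['color'][120:220,350:480];cv2.imwrite('pics/g.png',cv2.resize(i,(780,600),interpolation=2)[:,:,::-1])
```

```text
[ 0.47833812 -0.32990236  0.09082907] 0.031125190313829158 0.0007585462481074501 [-0.4241923   1.29822084  0.38393998]
```

View pics/g.png

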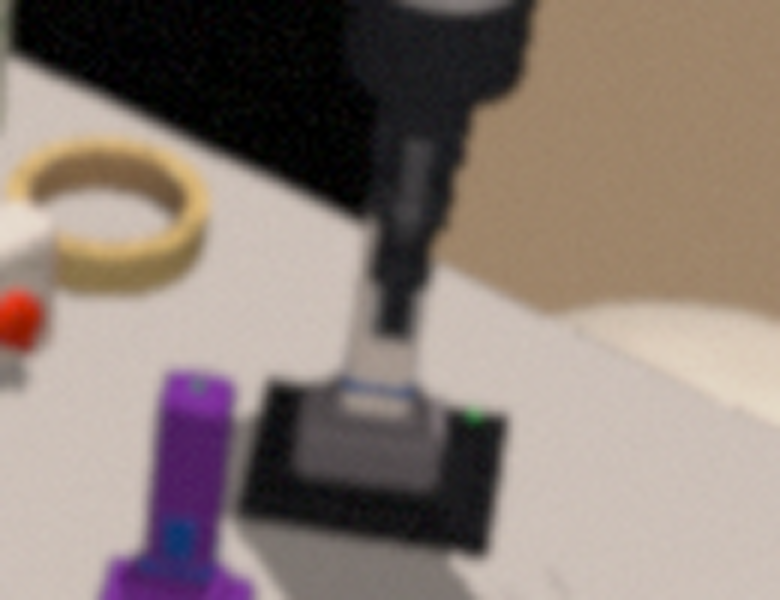

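The fingers straddle the handle, sitting about 3 mm to the right of its middle in the view (px 393 against 385). Correcting that, then closing in small steps.

Emit:
{"name": "drive_tool", "arguments": {"targets": [{"translation": [0.06, 0.13, 0], "twist": [0, 0, 0], "claw": 162}, {"translation": [0.06, 0.13, 0], "twist": [0, 0, 0], "claw": 162}, {"translation": [0.06, 0.13, 0], "twist": [0, 0, 0], "claw": 169}, {"translation": [0.06, 0.13, 0], "twist": [0, 0, 0], "claw": 169}]}}

```text
t: 2.65
tcp_pos: [0.4799, -0.326, 0.0903]
ee_rot: [0.0, 0.97, 0.245, -0.0]
ft_force: [-0.5, 0.7, -0.1]
grip_width: 0.0289
finger_force: 0.0
```

Emit:
{"name": "drive_tool", "arguments": {"targets": [{"translation": [0, 0, 0], "twist": [0, 0, 0], "claw": 175}, {"translation": [0, 0, 0], "twist": [0, 0, 0], "claw": 175}]}}

```text
t: 2.9
tcp_pos: [0.4799, -0.326, 0.0903]
ee_rot: [0.0, 0.97, 0.245, -0.0]
ft_force: [0.0, 0.8, -0.1]
grip_width: 0.0268
finger_force: 0.0
```

Emit:
{"name": "drive_tool", "arguments": {"targets": [{"translation": [0, 0, 0], "twist": [0, 0, 0], "claw": 178}, {"translation": [0, 0, 0], "twist": [0, 0, 0], "claw": 178}]}}

```text
t: 3.15
tcp_pos: [0.4799, -0.3259, 0.0904]
ee_rot: [0.0, 0.97, 0.245, -0.0]
ft_force: [0.4, -0.3, 1.5]
grip_width: 0.026
finger_force: 13.0
```

Emit:
{"name": "drive_tool", "arguments": {"targets": [{"translation": [0, 0, 0], "twist": [0, 0, 0], "claw": 179}, {"translation": [0, 0, 0], "twist": [0, 0, 0], "claw": 179}]}}

```text
t: 3.4
tcp_pos: [0.4799, -0.326, 0.0904]
ee_rot: [0.0, 0.97, 0.245, -0.0]
ft_force: [0.6, 1.1, 1.2]
grip_width: 0.026
finger_force: 21.3
```

Emit:
{"name": "drive_tool", "arguments": {"targets": [{"translation": [0, 0, 0.1], "twist": [0, 0, 0], "claw": 179}, {"translation": [0, 0, 0.4], "twist": [0, 0, 0], "claw": 179}, {"translation": [0, 0, 1], "twist": [0, 0, 0], "claw": 179}, {"translation": [0, 0, 2], "twist": [0, 0, 0], "claw": 179}, {"translation": [0, 0, 3], "twist": [0, 0, 0], "claw": 179}, {"translation": [0, 0, 4], "twist": [0, 0, 0], "claw": 179}, {"translation": [0, 0, 5], "twist": [0, 0, 0], "claw": 179}, {"translation": [0, 0, 5.5], "twist": [0, 0, 0], "claw": 179}, {"translation": [0, 0, 5.5], "twist": [0, 0, 0], "claw": 179}]}}

```text
t: 4.53
tcp_pos: [0.4804, -0.3262, 0.2568]
ee_rot: [0.001, 0.97, 0.245, 0.001]
ft_force: [1.0, 0.3, -2.9]
grip_width: 0.0262
finger_force: 21.3
```

```bash
cat > tgt.py <<'E'
import numpy as np
from scipy.spatial.transform import Rotation as R
from rig import get_obs
o=get_obs();p=o['tcp_pos'];q=R.from_quat(o['ee_rot'],scalar_first=True)
a=np.radians(5);yl=np.array([np.cos(a),np.sin(a),0]);n=R.from_rotvec(yl*np.radians(35)).apply([0,0,1])
# scanner frame: z=-tool z, y=tool x, x=tool y
G=R.from_matrix(np.c_[yl,np.cross(-n,yl),-n])
L=np.array([.570,-.081,.027])
P=L+n*(.09+.0824)
print('tcp',p,'target',P,'dt',((P-p)/.03).round(2),'tw',(np.degrees((G*q.inv()).as_rotvec())/8).round(2))
f=q.as_matrix();sc=p+f[:,2]*.0824;sp=sc+f[:,2]*.09
M=np.c_[np.cross(yl,n),yl,n];print('spot in label',((sp-L)@M).round(4),'scanner z',((sc-L)@M).round(4),'tilt',np.degrees(np.arccos(-f[:,2]@n)).round(2),'yaw',np.degrees(np.arccos(abs(f[:,0]@yl))).round(2))
print(o['t'],o['grip_width'],o['finger_force'],o['ft_force'],o['joint_positions'].round(2))
E
python3 tgt.py
```

```text
tcp [ 0.48044303 -0.32623741  0.25678862] target [ 0.57861836 -0.17950829  0.16822181] dt [ 3.27  4.89 -2.95] tw [ 4.23  1.28 -2.82]
spot in label [ 0.1611 -0.1102  0.1828] scanner z [ 0.1093 -0.1104  0.2565] tilt 35.1 yaw 23.34
4.525 0.02615520133404868 21.262827515602112 [ 1.00078954  0.32298312 -2.86689677] [ 0.61  0.26 -0.11  1.67  0.03  1.21 -0.58]
```

Emit:
{"name": "drive_tool", "arguments": {"targets": [{"translation": [0.4, 0.6, 0], "twist": [0.3, 0.1, -0.2], "claw": 179}, {"translation": [0.9, 1.3, 0], "twist": [1, 0.3, -0.7], "claw": 179}, {"translation": [1.4, 2.1, 0], "twist": [1.8, 0.54, -1.2], "claw": 179}, {"translation": [1.9, 2.9, 0], "twist": [2.6, 0.79, -1.74], "claw": 179}, {"translation": [2.4, 3.6, 0], "twist": [3.3, 1.0, -2.2], "claw": 179}, {"translation": [2.9, 4.3, 0], "twist": [3.9, 1.18, -2.6], "claw": 179}, {"translation": [3.15, 4.75, 0], "twist": [4.23, 1.28, -2.82], "claw": 179}, {"translation": [3.27, 4.89, 0], "twist": [4.23, 1.28, -2.82], "claw": 179}, {"translation": [3.27, 4.89, 0], "twist": [4.23, 1.28, -2.82], "claw": 179}]}}

```text
t: 5.65
tcp_pos: [0.5779, -0.1789, 0.2548]
ee_rot: [-0.301, 0.953, 0.043, -0.014]
ft_force: [0.2, 0.1, -2.1]
grip_width: 0.0257
finger_force: 19.0
```

```bash
python3 tgt.py
```

```text
tcp [ 0.57787999 -0.17887303  0.25481199] target [ 0.57861836 -0.17950829  0.16822181] dt [ 0.02 -0.02 -2.89] tw [-0.01 -0.01 -0.02]
spot in label [-0.0505 -0.0012  0.0705] scanner z [-0.0504 -0.0009  0.1605] tilt 0.2 yaw 0.18
5.65 0.025677892260184222 19.049955010414124 [ 0.16131854  0.14923284 -2.05878173] [ 0.6   0.52 -0.16  1.43 -0.44  1.54 -0.94]
```

Reach is fine. Descending to the scan pose and holding there.

Emit:
{"name": "drive_tool", "arguments": {"targets": [{"translation": [0.02, -0.02, -0.5], "twist": [0, 0, 0], "claw": 179}, {"translation": [0.02, -0.02, -1.1], "twist": [0, 0, 0], "claw": 179}, {"translation": [0.02, -0.02, -1.7], "twist": [0, 0, 0], "claw": 179}, {"translation": [0.02, -0.02, -2.2], "twist": [0, 0, 0], "claw": 179}, {"translation": [0.02, -0.02, -2.6], "twist": [0, 0, 0], "claw": 179}, {"translation": [0.02, -0.02, -2.89], "twist": [0, 0, 0], "claw": 179}, {"translation": [0.02, -0.02, -2.89], "twist": [0, 0, 0], "claw": 179}, {"translation": [0.02, -0.02, -2.89], "twist": [0, 0, 0], "claw": 179}]}}

```text
t: 6.65
tcp_pos: [0.579, -0.18, 0.1692]
ee_rot: [-0.301, 0.953, 0.042, -0.014]
ft_force: [-0.3, 0.0, -2.5]
grip_width: 0.0257
finger_force: 19.0
```

```bash
python3 tgt.py
python3 - <<'E'
from rig import imaging
import cv2
i=imaging.get_image('scene')['color'][110:260,260:460];j=imaging.get_image('top')['color'][160:280,290:450]
import numpy as np
a=cv2.resize(i,(400,300),interpolation=2);b=cv2.resize(j,(400,300),interpolation=2)
cv2.imwrite('pics/scan.png',np.hstack([a,b])[:,:,::-1])
E
```

```text
tcp [ 0.5789895  -0.1799744   0.16922459] target [ 0.57861836 -0.17950829  0.16822181] dt [-0.01  0.02 -0.03] tw [-0.01 -0.   -0.01]
spot in label [-0.0004  0.0002  0.0011] scanner z [-0.0003  0.0002  0.0911] tilt 0.1 yaw 0.07
6.65 0.025726619149064215 19.048514664173126 [-0.25778903  0.03582197 -2.46864562] [ 0.61  0.6  -0.16  1.51 -0.43  1.4  -0.87]
```

View pics/scan.png

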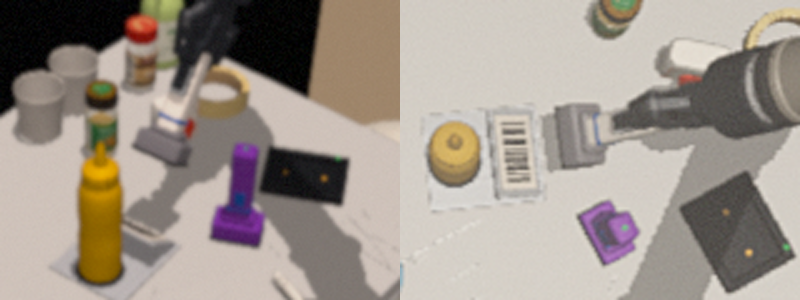

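The head's long side is parallel to the label, at crop (582,135) against the label at (516,150). I'll check that against the projection while holding for over 2 s.

Emit:
{"name": "drive_tool", "arguments": {"targets": [{"translation": [0, 0, 0], "twist": [0, 0, 0], "claw": 179}, {"translation": [0, 0, 0], "twist": [0, 0, 0], "claw": 179}, {"translation": [0, 0, 0], "twist": [0, 0, 0], "claw": 179}, {"translation": [0, 0, 0], "twist": [0, 0, 0], "claw": 179}, {"translation": [0, 0, 0], "twist": [0, 0, 0], "claw": 179}, {"translation": [0, 0, 0], "twist": [0, 0, 0], "claw": 179}, {"translation": [0, 0, 0], "twist": [0, 0, 0], "claw": 179}, {"translation": [0, 0, 0], "twist": [0, 0, 0], "claw": 179}, {"translation": [0, 0, 0], "twist": [0, 0, 0], "claw": 179}, {"translation": [0, 0, 0], "twist": [0, 0, 0], "claw": 179}]}}

```text
t: 8.0
tcp_pos: [0.5786, -0.1798, 0.1686]
ee_rot: [-0.301, 0.952, 0.042, -0.014]
ft_force: [-0.6, 0.4, -2.1]
grip_width: 0.0257
finger_force: 19.1
```

Emit:
{"name": "drive_tool", "arguments": {"targets": [{"translation": [0, 0, 0], "twist": [0, 0, 0], "claw": 179}, {"translation": [0, 0, 0], "twist": [0, 0, 0], "claw": 179}, {"translation": [0, 0, 0], "twist": [0, 0, 0], "claw": 179}, {"translation": [0, 0, 0], "twist": [0, 0, 0], "claw": 179}, {"translation": [0, 0, 0], "twist": [0, 0, 0], "claw": 179}, {"translation": [0, 0, 0], "twist": [0, 0, 0], "claw": 179}, {"translation": [0, 0, 0], "twist": [0, 0, 0], "claw": 179}, {"translation": [0, 0, 0], "twist": [0, 0, 0], "claw": 179}]}}

```text
t: 9.0
tcp_pos: [0.5786, -0.1799, 0.1687]
ee_rot: [-0.301, 0.952, 0.042, -0.014]
ft_force: [-0.2, 1.0, -1.6]
grip_width: 0.0258
finger_force: 19.1
```

```bash
python3 tgt.py
python3 - <<'E'
from h import *
d=pickle.load(open('d0.pkl','rb'))
a=np.radians(5);yl=np.array([np.cos(a),np.sin(a),0]);s,c=np.sin(np.radians(35)),np.cos(np.radians(35))
n=np.array([s*np.sin(a),-s*np.cos(a),c]);x=np.cross(yl,n)
W=np.array([.570,-.081,.027])+n*.091
# four corners of head's upper face (z=30mm) and window
C=np.array([W+n*h+sx*x*.02+sy*yl*.032 for h in(0,.03) for sx,sy in((-1,1),(-1,-1),(1,-1),(1,1))])
print('top crop',((proj(d['top'],C)-[290,160])*2.5+[400,0]).round(0).tolist())
print('scene crop',((proj(d['scene'],C)-[260,110])*2).round(0).tolist())
E
```

```text
tcp [ 0.57858582 -0.1798537   0.16865087] target [ 0.57861836 -0.17950829  0.16822181] dt [ 0.    0.01 -0.01] tw [-0.01 -0.01 -0.01]
spot in label [-0.0003 -0.0004  0.0005] scanner z [-0.0001 -0.0002  0.0905] tilt 0.16 yaw 0.11
9.0 0.025771284458077637 19.050716757774353 [-0.20787946  0.96741987 -1.59390002] [ 0.61  0.6  -0.16  1.51 -0.43  1.4  -0.87]
top crop [[551.0, 107.0], [558.0, 168.0], [587.0, 167.0], [580.0, 107.0], [571.0, 102.0], [578.0, 164.0], [607.0, 163.0], [599.0, 102.0]]
scene crop [[129.0, 149.0], [172.0, 169.0], [186.0, 170.0], [144.0, 151.0], [137.0, 127.0], [181.0, 146.0], [194.0, 148.0], [152.0, 128.0]]
```

The projected head corners match the pictures, so the scan is good. Going back up, then over to the dock.

Emit:
{"name": "drive_tool", "arguments": {"targets": [{"translation": [0, 0, 0.4], "twist": [0, 0, 0], "claw": 179}, {"translation": [0, 0, 1.1], "twist": [0, 0, 0], "claw": 179}, {"translation": [0, 0, 1.8], "twist": [0, 0, 0], "claw": 179}, {"translation": [0, 0, 2.5], "twist": [0, 0, 0], "claw": 179}, {"translation": [0, 0, 3], "twist": [0, 0, 0], "claw": 179}, {"translation": [0, 0, 3], "twist": [0, 0, 0], "claw": 179}]}}

```text
t: 9.75
tcp_pos: [0.5793, -0.1801, 0.2603]
ee_rot: [-0.301, 0.953, 0.042, -0.013]
ft_force: [-0.3, 0.4, -1.3]
grip_width: 0.0253
finger_force: 19.1
```

Emit:
{"name": "drive_tool", "arguments": {"targets": [{"translation": [-0.4, -0.6, 0], "twist": [-0.3, -0.1, 0.2], "claw": 179}, {"translation": [-0.9, -1.3, 0], "twist": [-1, -0.3, 0.7], "claw": 179}, {"translation": [-1.4, -2.1, 0], "twist": [-1.8, -0.54, 1.2], "claw": 179}, {"translation": [-1.9, -2.9, 0], "twist": [-2.6, -0.79, 1.74], "claw": 179}, {"translation": [-2.4, -3.6, 0], "twist": [-3.3, -1.0, 2.2], "claw": 179}, {"translation": [-2.9, -4.3, 0], "twist": [-3.9, -1.18, 2.6], "claw": 179}, {"translation": [-3.2, -4.75, 0], "twist": [-4.22, -1.27, 2.81], "claw": 179}, {"translation": [-3.35, -4.88, 0], "twist": [-4.22, -1.27, 2.81], "claw": 179}, {"translation": [-3.35, -4.88, 0], "twist": [-4.22, -1.27, 2.81], "claw": 179}, {"translation": [-3.35, -4.88, 0], "twist": [-4.22, -1.27, 2.81], "claw": 179}]}}

```text
t: 11.0
tcp_pos: [0.4786, -0.3258, 0.2582]
ee_rot: [-0.001, 0.97, 0.244, -0.0]
ft_force: [-0.2, 0.6, -1.1]
grip_width: 0.0258
finger_force: 19.1
```

Run:
```python
from rig import get_obs
from scipy.spatial.transform import Rotation as R
import numpy as np
o=get_obs();q=R.from_quat(o['ee_rot'],scalar_first=True);g=R.from_quat([0,.97,.2447,0],scalar_first=True)
print(o['t'],o['tcp_pos'],(np.degrees((g*q.inv()).as_rotvec())/8).round(3),((np.array([.4775,-.326,.0904])-o['tcp_pos'])/.03).round(2),o['finger_force'])
```

```text
11.0 [ 0.47859641 -0.32578143  0.25821369] [-0.018 -0.01   0.007] [-0.04 -0.01 -5.59] 19.082508087158203
```

Emit:
{"name": "drive_tool", "arguments": {"targets": [{"translation": [-0.04, 0, -0.8], "twist": [0, 0, 0], "claw": 179}, {"translation": [-0.04, 0, -1.8], "twist": [0, 0, 0], "claw": 179}, {"translation": [-0.04, 0, -2.8], "twist": [0, 0, 0], "claw": 179}, {"translation": [-0.04, 0, -3.7], "twist": [0, 0, 0], "claw": 179}, {"translation": [-0.04, 0, -4.4], "twist": [0, 0, 0], "claw": 179}, {"translation": [-0.04, 0, -4.9], "twist": [0, 0, 0], "claw": 179}, {"translation": [-0.04, 0, -5.2], "twist": [0, 0, 0], "claw": 179}, {"translation": [-0.04, 0, -5.3], "twist": [0, 0, 0], "claw": 179}, {"translation": [-0.04, 0, -5.4], "twist": [0, 0, 0], "claw": 179}, {"translation": [-0.04, 0, -5.4], "twist": [0, 0, 0], "claw": 179}]}}

```text
t: 12.25
tcp_pos: [0.4771, -0.3264, 0.097]
ee_rot: [-0.0, 0.97, 0.244, -0.0]
ft_force: [-0.4, 0.4, -2.2]
grip_width: 0.0263
finger_force: 19.1
```

Emit:
{"name": "drive_tool", "arguments": {"targets": [{"translation": [0, 0, -0.06], "twist": [0, 0, 0], "claw": 179}, {"translation": [0, 0, -0.12], "twist": [0, 0, 0], "claw": 179}, {"translation": [0, 0, -0.17], "twist": [0, 0, 0], "claw": 179}, {"translation": [0, 0, -0.17], "twist": [0, 0, 0], "claw": 179}, {"translation": [0, 0, -0.17], "twist": [0, 0, 0], "claw": 179}]}}

```text
t: 12.88
tcp_pos: [0.4769, -0.3262, 0.0915]
ee_rot: [-0.001, 0.97, 0.244, -0.0]
ft_force: [-0.5, 0.3, -2.1]
grip_width: 0.0257
finger_force: 19.1
```

Emit:
{"name": "drive_tool", "arguments": {"targets": [{"translation": [0, 0, -0.02], "twist": [0, 0, 0], "claw": 179}, {"translation": [0, 0, -0.04], "twist": [0, 0, 0], "claw": 179}, {"translation": [0, 0, -0.04], "twist": [0, 0, 0], "claw": 179}, {"translation": [0, 0, -0.04], "twist": [0, 0, 0], "claw": 179}]}}

```text
t: 13.38
tcp_pos: [0.4769, -0.3263, 0.0904]
ee_rot: [-0.001, 0.97, 0.244, -0.0]
ft_force: [0.2, -0.1, -0.9]
grip_width: 0.0255
finger_force: 19.2
```

Contact is just beginning. Nudging 0.5 mm more, then releasing gradually.

Emit:
{"name": "drive_tool", "arguments": {"targets": [{"translation": [0, 0, -0.02], "twist": [0, 0, 0], "claw": 179}, {"translation": [0, 0, -0.02], "twist": [0, 0, 0], "claw": 179}, {"translation": [0, 0, -0.02], "twist": [0, 0, 0], "claw": 177}, {"translation": [0, 0, -0.02], "twist": [0, 0, 0], "claw": 175}, {"translation": [0, 0, -0.02], "twist": [0, 0, 0], "claw": 170}, {"translation": [0, 0, -0.02], "twist": [0, 0, 0], "claw": 150}, {"translation": [0, 0, -0.02], "twist": [0, 0, 0], "claw": 120}, {"translation": [0, 0, -0.02], "twist": [0, 0, 0], "claw": 100}, {"translation": [0, 0, -0.02], "twist": [0, 0, 0], "claw": 100}]}}

```text
t: 14.5
tcp_pos: [0.4769, -0.3263, 0.0897]
ee_rot: [-0.001, 0.97, 0.244, -0.0]
ft_force: [0.0, -0.5, -0.8]
grip_width: 0.052
finger_force: 0.0
```

Emit:
{"name": "drive_tool", "arguments": {"targets": [{"translation": [0, 0, 0.3], "twist": [0, 0, 0], "claw": 100}, {"translation": [0, 0, 1], "twist": [0, 0, 0], "claw": 100}, {"translation": [0, 0, 2], "twist": [0, 0, 0], "claw": 100}, {"translation": [0, 0, 3], "twist": [0, 0, 0], "claw": 100}, {"translation": [0, 0, 4], "twist": [0, 0, 0], "claw": 100}, {"translation": [0, 0, 5], "twist": [0, 0, 0], "claw": 100}, {"translation": [-2, -2.5, 5], "twist": [0, 0, 0], "claw": 100}, {"translation": [-4, -5, 5], "twist": [0, 0, 0], "claw": 100}, {"translation": [-4, -5, 5], "twist": [0, 0, 0], "claw": 100}]}}

```text
t: 15.62
tcp_pos: [0.3588, -0.474, 0.2409]
ee_rot: [0.0, 0.97, 0.244, 0.0]
ft_force: [0.9, -0.1, 0.1]
grip_width: 0.0521
finger_force: 0.0
```

Run:
```python
from rig import imaging
import cv2,numpy as np
i=imaging.get_image('scene')['color'][110:260,260:460];j=imaging.get_image('top')['color'][160:280,290:450]
cv2.imwrite('pics/end.png',np.hstack([cv2.resize(i,(400,300),interpolation=2),cv2.resize(j,(400,300),interpolation=2)])[:,:,::-1])
```

```text
(no output)
```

View pics/end.png

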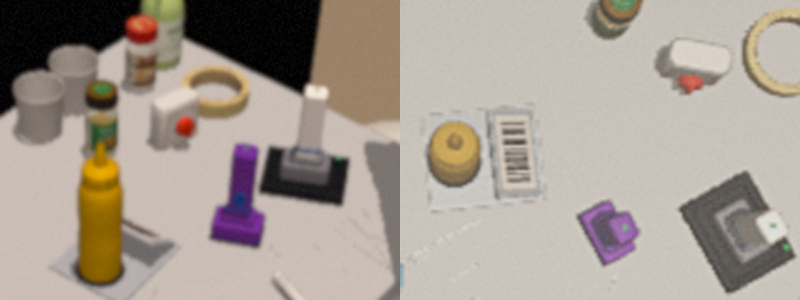

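The scanner stands upright in the dock, with its head at scene crop (303,163), and nothing else has moved.

```bash
python3 -c "
from rig import order
print(order.finish_job())"
```

```text
the job is handed in; nothing more can be done
None
```

I held the scanner still on the yellow bottle's label for over 2 s at about 9 cm, then set it back upright in its dock, let go and handed the job in; no verdict came back.

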